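# Key the spice grinder's lid and press it down to run

## Task

The spice grinder's lid was put back out of line, so its rim is riding on top of the orange locating pin: with a fingertip push one of the lid's wings round, either way, until the notch in the rim drops over the pin. Then press down on top of the lid until it is fully home against its switch spring, and finish while still holding it pressed down as one does to run the grinder. Never lift the lid off, and leave everything else on the counter where it is.

Things in the scene. Friction and masses are not known exactly. Their poses are not given: they have to be found in the camera images.
- grinder: Small rechargeable spice grinder, fixed: cream round housing 108 mm wide with a flat shoulder 110 mm above the counter. Origin: centre of its underside; z up, the axis the lid turns about; x towards the locating pin and the orange rib on the housing below it. Its steel cup rim centres the lid with 1.5 mm play. Four white sprung plungers stand 5 mm above the shoulder and carry the lid until pressed.
- pin (a point): Top of the round-ended orange locating pin, 6 mm in diameter, standing 9 mm up from the grinder's shoulder, 48.5 mm from the axis. Hidden from above while the lid rides on it: the orange rib on the housing's side (9 mm wide, 59.5 mm out, up to 2 mm below the shoulder) stands right below it. Once the notch has dropped over it, it stops the lid from turning on either way.
- lid: The grinder's loose lid, about 200 g, 46 mm high: light grey flange 104 mm wide, 5 mm thick, with one notch in its rim; dark smoky dome 80 mm wide at the foot; two upright finger wings. Origin: centre of its underside; z up, x to the notch, y to wing_a. Its underside is about 6.5 mm above the shoulder and 3 degrees tilted while riding on the pin (turns easily), level at 5 mm once the notch drops over the pin, 0 fully home.
- lid_notch (a point): Middle of the notch in the lid's flange, at the level of the flange's upper face, 48.5 mm from the lid's centre. The notch is about 10 mm wide, open outwards, 9 mm deep from the rim; an orange stripe down the dome stands over it.
- lid_top (a point): Centre of the flat top (60 mm wide) of the lid's dome, 46 mm above the lid's underside: the place to press.
- wing_a (a point): Top edge of one finger wing, a quarter turn counterclockwise (seen from above) from the notch; the point lies 60 mm from the lid's centre. Both wings are upright plates 8 mm thick, reaching out radially from the dome to 68 mm from the centre and standing from 1 to 25 mm above the lid's underside.
- wing_b (a point): The same point of the other wing, a quarter turn clockwise from the notch.
- run_switch (a joint): Travel of the sprung switch plungers under the lid, in m: 0 = up; 0.005 = lid fully home and the grinder runs. Spring: 3 N to start it, 8 N at 0.005, where the lid meets the rigid shoulder; it pushes the lid up again when let go.
- bowl: White ceramic rice bowl, 116 mm wide, 56 mm high, standing on the round chopping board (280 mm wide, 42 mm thick). Origin: centre of its underside. Leave alone.
- colander: Green plastic colander, 230 mm wide, 92 mm high. Origin: centre of its underside. Leave alone.
- ladle: Stainless steel ladle lying on the counter, bowl 88 mm wide, handle reaching 295 mm along its -x, up to 63 mm high. Origin: under its bowl. Leave alone.
- pepper_jar: Dark jar with a red cap, 60 mm wide, 95 mm high. Origin: centre of its underside. Leave alone.
- sauce_bottle: Amber bottle, 64 mm wide, 210 mm high. Origin: centre of its underside. Leave alone.
- brush: Small wooden cleaning brush lying on the counter, 150 mm long. Leave alone.
Mind the look-alikes: they are no part of the job. Of the things that look like the grinder, take the one that is farthest from the robot's base at the start.

How it is judged:
On the way:
1. the lid's notch has dropped over the pin (horizontal distance between lid_notch and pin below 0.007 m and angle between lid's own z axis and vertical below 0.035 rad and z of lid in the frame of grinder below 0.116 m), for 0.2 s.
At the end, for the whole second after the job is handed in: The lid's notch is over the pin (within 7 mm), the lid is level (within 2 degrees) and home within 1.2 mm of the shoulder, the switch plungers are pressed more than 4 mm, and the fingers are still pressing on the lid with more than 3 N (horizontal distance between lid_notch and pin below 0.007 m and angle between lid's own z axis and vertical below 0.035 rad and z of lid in the frame of grinder below 0.1112 m and value of joint run_switch above 0.004 m and contact force between the fingers and lid above 3 N); the arm keeps its last pose, push and grip.
It fails at once if the lid is lifted (10 mm above where it rode on the pin) (z of lid in the frame of grinder above 0.128 m).
It fails at once if the lid is tipped by more than 17 degrees (angle between lid's own z axis and vertical above 0.3 rad).
It fails at once if a bystander (bowl, colander, ladle, jar, bottle or brush) is moved by more than 20 mm (distance of any of bowl, colander, ladle, pepper_jar, sauce_bottle, brush from where it was at the start of the episode above 0.02 m).
It also fails if it takes over 51 s, if anything falls off the work surface, if the arm or the gripper's body presses on something with over 40 N, if the wrist force passes 120 N, or if a joint passes its speed limit or range.

## Robot

A 6-joint arm with a two-finger parallel gripper is mounted at the origin on the work surface. World frame = base frame: x ahead of the robot, y to its left, z up, the work surface at z = 0. Lengths are in m, angles in rad, forces in N, time in s.
With the tool pointing down it reaches from about 0.3 to 0.875 m from the base axis. Payload 6.4 kg.
Tool frame: the origin (TCP) lies at the very end of the fingers, on their centre line; the grasp point (between the pads) lies 19 mm behind it (ctrl.tcp_to_grasp is the distance from the TCP to the grasp point, in m); z points along the fingers, y is the direction in which the jaws open and shut (so a half turn about z gives the same grasp; the last joint's range is limited). The gripper opens to 85 mm and grips with 20 to 120 N. Pads are 22 mm wide; open, the fingers measure 114 mm over their backs; the gripper's body (76 mm by 85 mm) begins 54 mm behind the grasp point. The pads swing forward as they close: fully open they stand 13 mm farther back than shut.
Start: joints at [-1.413, 0.181, 1.607, -0, 1.354, -0.206], TCP at [0.205, -0.537, 0.231] pointing down, gripper open.
Joint ranges: [-2.99, 2.99], [-0.89, 2.07], [0.3, 2.58], [-1.14, 4.28], [0, 2.63], [-3.12, 3.12]. Speed limits (rad/s): [2.57, 2.57, 3.01, 3.14, 3.14, 3.14].

## Interface

Orientations are given as a unit quaternion [w, x, y, z].
In Python, from bench import ctrl gives the robot as it stands. The module is installed in compiled form; this text tells all that it offers.
- The arm moves only by the tool drive_tool, never from a script. Its argument "deltas" is a list of rows, each an object with "slide": the shift along the tool's x, y, z as a fraction of full scale, a list of three; "delta_rot": the turn, a rotation vector about the tool's x, y, z as a fraction of full scale, a list of three; "hand": the opening, from 0 (shut) to 1 (fully open). In form: [{"slide": [tx, ty, tz], "delta_rot": [wx, wy, wz], "hand": hand}, ...]. A call has exactly 5 rows; each row shifts and turns the commanded pose from where the row before left it, along the tool's axes as they then stand; what a row does not reach is not made up. Full scale, the value 1, is 50 mm for a shift and 180 degrees for a turn. A row lasts 1/8 s, in which the tool goes at most 62.5 mm and 10.7 degrees, less where a joint would pass 70% of its speed; a pose out of reach is approached as far as the arm can. A call with a number of a shift or a turn outside -1 to 1 is refused whole. A call with a gripper value outside its range is refused whole. The fingers move at their own pace and stop on an object; the grip force is fixed at half the most. Time passes only in rows, so rows that do not move let the fingers close, or fill a call up. It gives the time, the measured TCP pose, the force and the opening at its end, in the units of the state.
- ctrl.get_obs(): the state, without advancing time (a new reading comes with each control period).
- ctrl.camera(name): name is "side" or "top"; returns a dict with "frame" (480x640x3 uint8, red, green, blue), "mtx" (3x3 intrinsics, pixels), "dist" ([k1, k2, p1, p2, k3] as OpenCV has them; the pictures are not rectified), "R" (3x3) and "t" (3): a world point X has camera coordinates R X + t. Camera axes: x right, y down, z forward; pixel columns grow to the right and rows downward; lengths in m; the calibration is good to about 2 mm. A picture is of the moment at which its call begins. There is no depth.
- ctrl.hand_in(): hands the job in, once; it reports no verdict.
The state is a dict: "time_s": time; "q": joint angles; "dq": joint speeds; "joint_efforts": joint torques, N m; "eef_pos": TCP position; "eef_rot": TCP orientation; "wrist_force": force on the tool from outside, world axes, zero at the start; "torque": the same for the moment, N m; "opening": opening from 0.0 (shut) to 1.0 (fully open).
Only numpy, scipy, OpenCV 4.12 (cv2) and the standard library are available. Lean on these libraries where they do the work, as an engineer would, in place of code of your own. Each camera call takes 0.05 s, during which the arm holds its last target.

## Working session

There is one attempt and no reset: what is moved stays moved. The work goes in short steps, Python scripts to look and compute and a tool call to move; the robot and the scene stay as the last step left them, time stands still between calls to the robot, and variables do not carry over. Pictures are saved under pics/ and viewed, and the job is handed in when it is done.

Besides the shell and the picture viewer there is one more tool, called after ">>>" by a JSON object that holds its "api" and its "payload", one argument or row to a line. drive_tool: Moves the arm, as the interface text tells. Its arguments: {"type":"object","properties":{"deltas":{"type":"array","items":{"type":"object","properties":{"slide":{"type":"array","items":{"type":"number"}},"delta_rot":{"type":"array","items":{"type":"number"}},"hand":{"type":"number"}}}}},"required":["deltas"]}

```bash
mkdir -p pics; python3 - <<'E'
from bench import ctrl
import cv2,pickle
for n in("side","top"):
    c=ctrl.camera(n); cv2.imwrite(f"pics/{n}0.png",c["frame"][:,:,::-1]); pickle.dump(c,open(f"{n}0.pkl","wb"))
    print(n,c["mtx"].tolist(),c["dist"],c["R"].round(4).tolist(),c["t"])
print(ctrl.get_obs(),ctrl.tcp_to_grasp)
E
```

```text
side [[578.1161416303377, 0.0, 326.58476310037383], [0.0, 578.1161416303377, 238.0439747126638], [0.0, 0.0, 1.0]] [-0.15111361  0.          0.          0.          0.        ] [[-0.9404, 0.3397, -0.0182], [0.2221, 0.5724, -0.7893], [-0.2577, -0.7463, -0.6137]] [5.65768463e-01 8.59278719e-04 1.44885647e+00]
top [[463.7692792525479, 0.0, 321.70729561544806], [0.0, 463.7692792525479, 235.18957813823437], [0.0, 0.0, 1.0]] [-0.10821261  0.          0.          0.          0.        ] [[0.0114, -0.9999, -0.0003], [-0.9902, -0.0112, -0.139], [0.1389, 0.0018, -0.9903]] [-0.09169848  0.57406014  0.96279702]
{'time_s': 0.1, 'q': array([-1.41330176e+00,  1.81472804e-01,  1.60792879e+00,  5.25115583e-06,
        1.35379567e+00, -2.06314969e-01]), 'dq': array([-5.58458371e-05, -2.01253873e-03, -2.73327989e-03,  3.57422356e-04,
       -1.11949690e-03,  2.00383503e-03]), 'joint_efforts': array([ 6.33067139e-04, -4.45875478e+01, -3.52238166e+01, -2.87628936e-04,
        4.14581504e-03,  3.15734792e-05]), 'eef_pos': array([ 0.20453515, -0.53685128,  0.23046079]), 'eef_rot': array([-8.02003884e-04,  9.83500685e-01,  1.80902624e-01,  2.21452783e-05]), 'wrist_force': array([-0.61853541, -0.67733005,  0.3340561 ]), 'torque': array([ 0.02799963, -0.03616429, -0.00868768]), 'opening': 0.9990018824644366} 0.0187
```

```bash
ls .
```

```text
pics
side0.pkl
top0.pkl
```

View pics/side0.png

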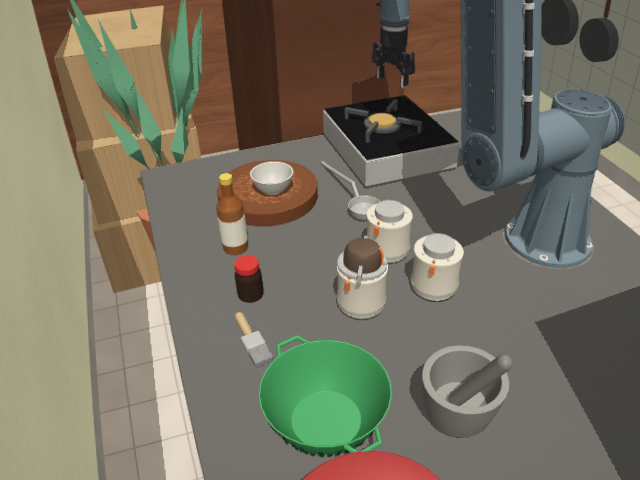

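View pics/top0.png

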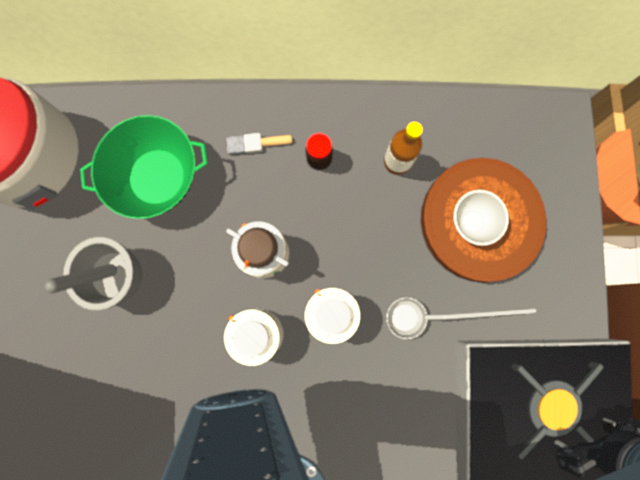

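Candidates for the grinder in the top picture are (258,250) with the dark lid and wings, (252,338) without a lid and (332,316) without a lid. The one at (258,250) is farthest from the base and carries the lid, so I'll check it in a close crop.

```bash
python3 - <<'E'
import cv2,numpy as np
a=cv2.imread("pics/top0.png")[205:295,210:310]; b=cv2.imread("pics/side0.png")[225:325,315:415]
a=cv2.resize(a,None,fx=4,fy=4,interpolation=cv2.INTER_CUBIC);b=cv2.resize(b,(400,400),interpolation=cv2.INTER_CUBIC)
a=cv2.copyMakeBorder(a,0,40,0,0,cv2.BORDER_CONSTANT)
cv2.imwrite("pics/crop0.png",np.hstack([a,b]))
E
```

```text
(no output)
```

View pics/crop0.png

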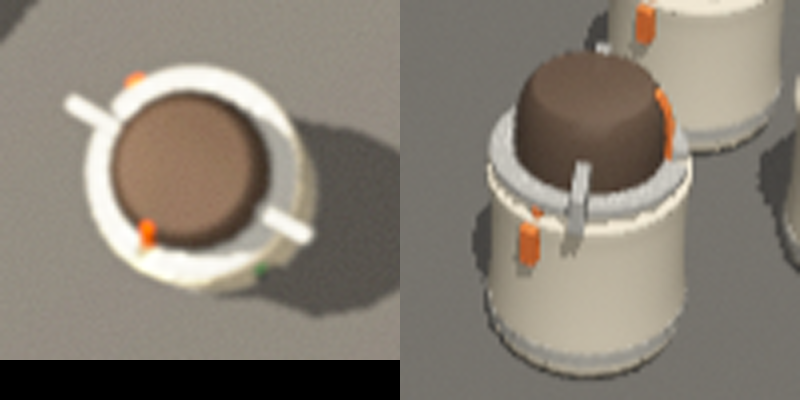

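```bash
cat > h.py <<'E'
import cv2,numpy as np,pickle
def unp(c,uv,z):
    p=cv2.undistortPoints(np.array([[uv]],float),c["mtx"],c["dist"])[0,0]
    d=c["R"].T@np.array([p[0],p[1],1.]); o=-c["R"].T@c["t"]
    return o+d*(z-o[2])/d[2]
def proj(c,X):
    X=np.atleast_2d(X).astype(float)
    return cv2.projectPoints(X,cv2.Rodrigues(c["R"])[0],np.asarray(c["t"],float),c["mtx"],c["dist"])[0][:,0]
def overlay(c,ctr,phi,th,z=0.1165,tilt=0):
    """phi pin dir, th notch dir (world)"""
    k=4 ; im=c["frame"][:,:,::-1].copy()
    cu=proj(c,[ctr[0],ctr[1],.12])[0].astype(int)
    r=60; x0,y0=max(cu[0]-r,0),max(cu[1]-r,0)
    cr=cv2.resize(im[y0:y0+2*r,x0:x0+2*r],None,fx=5,fy=5,interpolation=cv2.INTER_CUBIC)
    def P(X,col,closed=True):
        q=((proj(c,X)-[x0,y0]+.5)*5).astype(np.int32)
        cv2.polylines(cr,[q],closed,col,1)
    a=np.linspace(0,2*np.pi,73)[:-1]
    def circ(r,z): return np.c_[ctr[0]+r*np.cos(a),ctr[1]+r*np.sin(a),0*a+z]
    P(circ(.054,.110),(255,0,255)); P(circ(.052,z+.005),(0,255,0)); P(circ(.03,z+.046),(255,255,0))
    P(circ(.054,.0),(255,0,255))
    def loc(t,pts): 
        R=np.array([[np.cos(t),-np.sin(t)],[np.sin(t),np.cos(t)]])
        pts=np.array(pts,float); return np.c_[pts[:,:2]@R.T+ctr[:2],pts[:,2]]
    for s in(1,-1):
        P(loc(th+s*np.pi/2,[[.04,-.004,z+.025],[.068,-.004,z+.025],[.068,.004,z+.025],[.04,.004,z+.025]]),(0,0,255))
        P(loc(th+s*np.pi/2,[[.068,-.004,z+.025],[.068,-.004,z+.001],[.068,.004,z+.001],[.068,.004,z+.025]]),(0,0,255))
    P(loc(th,[[.052,-.005,z+.005],[.043,-.005,z+.005],[.043,.005,z+.005],[.052,.005,z+.005]]),(255,255,255))
    P(loc(phi,[[.0595,-.0045,.108],[.0595,.0045,.108],[.0595,.0045,.09],[.0595,-.0045,.09]]),(255,0,0))
    return cr
E
python3 - <<'E'
from h import *
c=pickle.load(open("top0.pkl","rb"));s=pickle.load(open("side0.pkl","rb"))
w1=unp(c,(228.5,231),.1415);w2=unp(c,(287,264),.1415);m=(w1+w2)/2
print(w1,w2,m,np.linalg.norm(w1-w2)/2, np.degrees(np.arctan2(*(w1-w2)[1::-1])))
rib=unp(c,(243.5,225),.108); st=unp(c,(247,264),.14)
for p in(rib,st): print(p,np.linalg.norm((p-m)[:2]),np.degrees(np.arctan2(*(p-m)[1::-1])))
th=np.arctan2(*(w1-w2)[1::-1])+np.pi/2; phi=np.arctan2(*(rib-m)[1::-1])
cv2.imwrite("pics/ov0.png",np.vstack([overlay(c,m,phi,th)])); cv2.imwrite("pics/ov1.png",overlay(s,m,phi,th))
E
```

```text
[0.56703068 0.09673078 0.1415    ] [ 0.50402334 -0.01913181  0.1415    ] [0.53552701 0.03879949 0.1415    ] 0.06594327839224151 61.462170833970916
[0.58459348 0.07346927 0.108     ] 0.060079220623372336 35.24457279071352
[0.50313431 0.05849846 0.14      ] 0.03791222417815151 148.69495730451382
```

View pics/ov0.png

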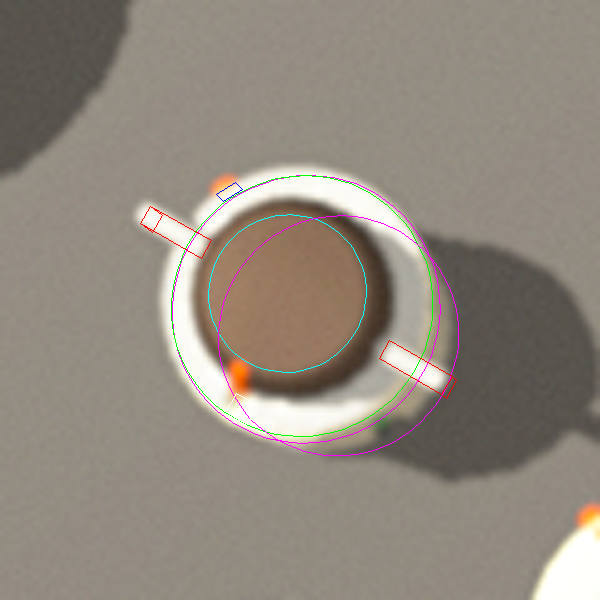

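View pics/ov1.png

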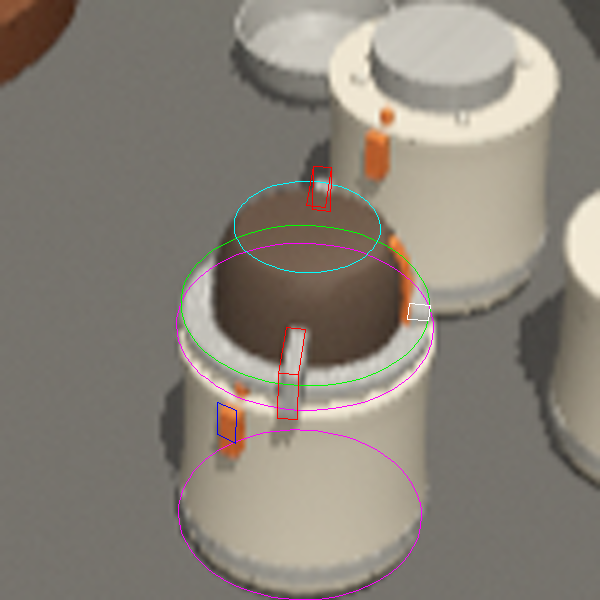

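The crop shows the chosen grinder. Its orange stripe (notch) is at top pixel (247,264) and the rib at (243.5,225). The wing tips are at (228,231) and (287,264). My model is a few mm off, so I'll refine the centre.

```bash
python3 - <<'E'
from h import *
c=pickle.load(open("top0.pkl","rb"));s=pickle.load(open("side0.pkl","rb"))
m=(.5385,.0425); ph=np.radians(34); th=np.radians(151.5)
a=np.hstack([overlay(c,m,ph,th),overlay(s,m,ph,th)])
cv2.imwrite("pics/ov2.png",cv2.resize(a,(800,400),interpolation=cv2.INTER_AREA))
for uv in((252,330),(332,310)): print(unp(c,uv,.13))
E
```

```text
[0.37663371 0.04674428 0.13      ]
[ 0.41699514 -0.10684686  0.13      ]
```

View pics/ov2.png

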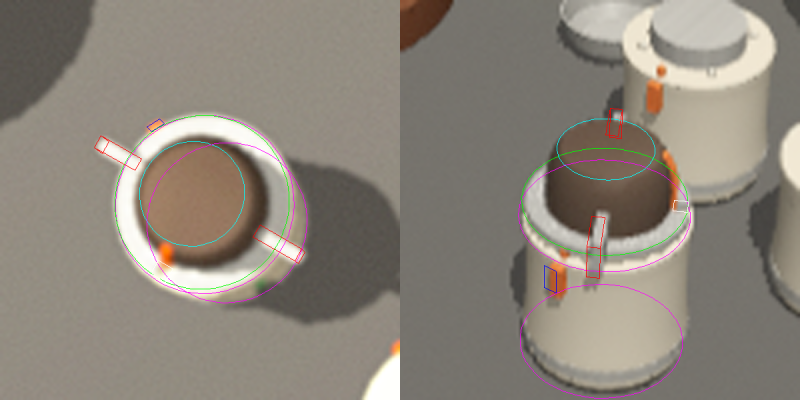

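```bash
cat > plan.py <<'E'
import numpy as np
from scipy.spatial.transform import Rotation as R
def quat(q): return R.from_quat([q[1],q[2],q[3],q[0]])
def yawrot(y): # tool z down, tool y at world angle y (deg)
    y=np.radians(y); Y=np.array([np.cos(y),np.sin(y),0]);Z=np.array([0,0,-1.]);X=np.cross(Y,Z)
    return R.from_matrix(np.c_[X,Y,Z])
def rows(p,r,wps,hand=0,nd=3):
    """integrate with rounding; wps list of (pos,yawdeg)"""
    p=np.array(p,float);out=[]
    for (tp,ty) in wps:
        d=r.inv().apply(np.array(tp)-p)/.05; w=(r.inv()*yawrot(ty)).as_rotvec()/np.pi
        d=d.round(nd);w=w.round(nd)
        if abs(d).max()>1: print("BIG")
        if np.degrees(np.linalg.norm(w)*np.pi)>10.7: print("FAST ROT")
        print('{"slide":%s,"delta_rot":%s,"hand":%g}'%((d+0).tolist(),(w+0).tolist(),hand))
        p=p+r.apply(d*.05); r=r*R.from_rotvec(w*np.pi); out.append(d)
    return p,r
C=np.array([.5385,.043])
def pol(ang,rad,z): a=np.radians(ang); return [C[0]+rad*np.cos(a),C[1]+rad*np.sin(a),z]
E
python3 - <<'E'
from plan import *
from bench import ctrl
o=ctrl.get_obs(); p=o["eef_pos"]; r=quat(o["eef_rot"]); print(p,r.as_matrix().round(3)[:,1])
T=np.array(pol(93,.058,.22))
w=[]
for i in range(1,16):
    w.append((p+(T-p)*i/15, -69.15+72.15*min(i/10,1)))
rows(p,r,w)
E
```

```text
[ 0.20453515 -0.53685128  0.23046079] [ 0.356 -0.935 -0.002]
{"slide":[0.715, -0.638, 0.015],"delta_rot":[0.0, 0.0, -0.04],"hand":0}
{"slide":[0.789, -0.543, 0.015],"delta_rot":[0.0, 0.0, -0.04],"hand":0}
{"slide":[0.851, -0.44, 0.016],"delta_rot":[0.0, 0.0, -0.04],"hand":0}
{"slide":[0.9, -0.329, 0.015],"delta_rot":[0.0, 0.0, -0.04],"hand":0}
{"slide":[0.933, -0.215, 0.015],"delta_rot":[0.0, 0.0, -0.04],"hand":0}
{"slide":[0.954, -0.095, 0.015],"delta_rot":[0.0, 0.0, -0.041],"hand":0}
{"slide":[0.957, 0.027, 0.015],"delta_rot":[0.0, 0.0, -0.04],"hand":0}
{"slide":[0.947, 0.148, 0.015],"delta_rot":[0.0, 0.0, -0.04],"hand":0}
{"slide":[0.92, 0.264, 0.016],"delta_rot":[0.0, 0.0, -0.04],"hand":0}
{"slide":[0.881, 0.379, 0.015],"delta_rot":[0.0, -0.001, -0.04],"hand":0}
{"slide":[0.826, 0.485, 0.012],"delta_rot":[0.0, 0.0, 0.0],"hand":0}
{"slide":[0.825, 0.486, 0.013],"delta_rot":[0.0, 0.0, 0.0],"hand":0}
{"slide":[0.826, 0.485, 0.012],"delta_rot":[0.0, 0.0, 0.0],"hand":0}
{"slide":[0.826, 0.486, 0.013],"delta_rot":[0.0, 0.0, 0.0],"hand":0}
{"slide":[0.826, 0.485, 0.012],"delta_rot":[0.0, 0.0, 0.0],"hand":0}
```

>>> {"api": "drive_tool", "payload": {
  "deltas": [
    {"slide":[0.72,-0.64,0.015],"delta_rot":[0,0,-0.04],"hand":0},
    {"slide":[0.79,-0.54,0.015],"delta_rot":[0,0,-0.04],"hand":0},
    {"slide":[0.85,-0.44,0.015],"delta_rot":[0,0,-0.04],"hand":0},
    {"slide":[0.9,-0.33,0.015],"delta_rot":[0,0,-0.04],"hand":0},
    {"slide":[0.93,-0.21,0.015],"delta_rot":[0,0,-0.04],"hand":0}
  ]
}}

```text
time_s: 0.72
eef_pos: [0.3156, -0.3233, 0.2272]
eef_rot: [-0.0, 0.879, 0.478, 0.0]
wrist_force: [0.2, -0.5, -0.1]
opening: -0.002
```

>>> {"api": "drive_tool", "payload": {
  "deltas": [
    {"slide":[0.95,-0.1,0.015],"delta_rot":[0,0,-0.04],"hand":0},
    {"slide":[0.96,0.03,0.015],"delta_rot":[0,0,-0.04],"hand":0},
    {"slide":[0.95,0.15,0.015],"delta_rot":[0,0,-0.04],"hand":0},
    {"slide":[0.92,0.26,0.015],"delta_rot":[0,0,-0.04],"hand":0},
    {"slide":[0.88,0.38,0.015],"delta_rot":[0,0,-0.04],"hand":0}
  ]
}}

```text
time_s: 1.35
eef_pos: [0.4263, -0.1109, 0.2236]
eef_rot: [-0.0, 0.688, 0.726, 0.0]
wrist_force: [-0.7, 0.3, 1.1]
opening: 0.005
```

```bash
python3 - <<'E'
from plan import *
from bench import ctrl
o=ctrl.get_obs(); p=o["eef_pos"]; r=quat(o["eef_rot"])
A=np.array(pol(95,.058,.21)); B=np.array(pol(95,.058,.130))
w=[(p+(A-p)*i/5,5) for i in range(1,6)]
p2,r2=rows(p,r,w); print(p2)
w=[(A+(B-A)*i/3,5) for i in (1,2,3)]+[(B,5)]*2
p2,r2=rows(p2,r2,w);print(p2)
rows(p2,r2,[(pol(95-4*i,.058,.130),5-4*i) for i in range(1,6)])
E
```

```text
{"slide":[0.823, 0.473, 0.054],"delta_rot":[0.0, 0.0, -0.011],"hand":0}
{"slide":[0.805, 0.502, 0.055],"delta_rot":[0.0, 0.0, 0.0],"hand":0}
{"slide":[0.806, 0.501, 0.054],"delta_rot":[0.0, 0.0, 0.0],"hand":0}
{"slide":[0.806, 0.502, 0.055],"delta_rot":[0.0, 0.0, 0.0],"hand":0}
{"slide":[0.806, 0.501, 0.054],"delta_rot":[0.0, 0.0, 0.0],"hand":0}
[0.53344467 0.10079098 0.21002284]
{"slide":[0.0, 0.0, 0.534],"delta_rot":[0.0, 0.0, 0.0],"hand":0}
{"slide":[0.0, 0.0, 0.533],"delta_rot":[0.0, 0.0, 0.0],"hand":0}
{"slide":[0.0, 0.0, 0.533],"delta_rot":[0.0, 0.0, 0.0],"hand":0}
{"slide":[0.0, 0.0, 0.0],"delta_rot":[0.0, 0.0, 0.0],"hand":0}
{"slide":[0.0, 0.0, 0.0],"delta_rot":[0.0, 0.0, 0.0],"hand":0}
[0.53343989 0.1007958  0.13002284]
{"slide":[-0.003, 0.081, 0.0],"delta_rot":[0.0, 0.0, 0.023],"hand":0}
{"slide":[-0.003, 0.081, 0.0],"delta_rot":[0.0, 0.0, 0.022],"hand":0}
{"slide":[-0.003, 0.081, 0.0],"delta_rot":[0.0, 0.0, 0.022],"hand":0}
{"slide":[-0.003, 0.081, 0.0],"delta_rot":[0.0, 0.0, 0.022],"hand":0}
{"slide":[-0.002, 0.081, 0.0],"delta_rot":[0.0, 0.0, 0.022],"hand":0}
```

>>> {"api": "drive_tool", "payload": {
  "deltas": [
    {"slide":[0.82,0.47,0.055],"delta_rot":[0,0,-0.011],"hand":0},
    {"slide":[0.805,0.502,0.055],"delta_rot":[0,0,0],"hand":0},
    {"slide":[0.805,0.502,0.055],"delta_rot":[0,0,0],"hand":0},
    {"slide":[0.805,0.502,0.055],"delta_rot":[0,0,0],"hand":0},
    {"slide":[0.805,0.502,0.055],"delta_rot":[0,0,0],"hand":0}
  ]
}}

```text
time_s: 1.98
eef_pos: [0.5342, 0.1, 0.2096]
eef_rot: [-0.0, 0.677, 0.736, -0.0]
wrist_force: [0.1, -0.9, 0.1]
opening: 0.003
```

>>> {"api": "drive_tool", "payload": {
  "deltas": [
    {"slide":[0,0,0.3],"delta_rot":[0,0,0],"hand":0},
    {"slide":[0,0,0.3],"delta_rot":[0,0,0],"hand":0},
    {"slide":[0,0,0.3],"delta_rot":[0,0,0],"hand":0},
    {"slide":[0,0,0.2],"delta_rot":[0,0,0],"hand":0},
    {"slide":[0,0,0],"delta_rot":[0,0,0],"hand":0}
  ]
}}

```text
time_s: 2.6
eef_pos: [0.5332, 0.0978, 0.154]
eef_rot: [-0.001, 0.677, 0.736, -0.001]
wrist_force: [0.2, 0.2, 0.0]
opening: -0.003
```

```bash
cat > look.py <<'E'
import sys,cv2,pickle,numpy as np
from bench import ctrl
from h import *
n=sys.argv[1]; out=[]
for k in("top","side"):
    c=ctrl.camera(k); pickle.dump(c,open(f"{k}_{n}.pkl","wb"))
    u=proj(c,[.5385,.043,.13])[0].astype(int)
    out.append(cv2.resize(c["frame"][u[1]-50:u[1]+50,u[0]-50:u[0]+50,::-1],(400,400),interpolation=cv2.INTER_CUBIC)); print(k,u-50)
cv2.imwrite(f"pics/look_{n}.png",np.hstack(out))
o=ctrl.get_obs(); print(o["time_s"],o["eef_pos"],o["wrist_force"],o["torque"])
E
python3 look.py a
```

```text
top [206 196]
side [311 208]
2.7 [0.53420602 0.09808124 0.15538493] [-0.12316366 -0.15523706 -0.5422722 ] [ 0.03482419 -0.0431275  -0.08218768]
```

View pics/look_a.png

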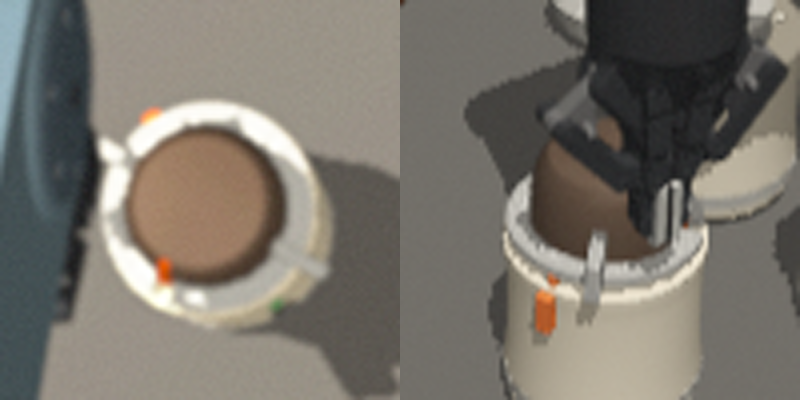

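Top view: the wings and the stripe at (247,263) are unmoved. Side view: the closed fingertip is at about (477,260), beside the dome and clear on the CCW side of wing_b. Next I lower it and approach the wing.

>>> {"api": "drive_tool", "payload": {
  "deltas": [
    {"slide":[0.05,0,0.25],"delta_rot":[0,0,0],"hand":0},
    {"slide":[0,0,0.25],"delta_rot":[0,0,0],"hand":0},
    {"slide":[0,0,0],"delta_rot":[0,0,0],"hand":0},
    {"slide":[-0.003,0.08,0],"delta_rot":[0,0,0.022],"hand":0},
    {"slide":[-0.003,0.08,0],"delta_rot":[0,0,0.022],"hand":0}
  ]
}}

```text
time_s: 3.32
eef_pos: [0.5419, 0.1011, 0.1301]
eef_rot: [-0.0, 0.727, 0.687, -0.0]
wrist_force: [0.3, -0.6, 0.9]
opening: 0.0
```

>>> {"api": "drive_tool", "payload": {
  "deltas": [
    {"slide":[-0.003,0.08,0],"delta_rot":[0,0,0.022],"hand":0},
    {"slide":[-0.003,0.08,0],"delta_rot":[0,0,0.022],"hand":0},
    {"slide":[-0.003,0.08,0],"delta_rot":[0,0,0.022],"hand":0},
    {"slide":[-0.003,0.08,0],"delta_rot":[0,0,0.022],"hand":0},
    {"slide":[-0.003,0.08,0],"delta_rot":[0,0,0.022],"hand":0}
  ]
}}

```text
time_s: 3.95
eef_pos: [0.5609, 0.0969, 0.1301]
eef_rot: [-0.0, 0.834, 0.552, -0.0]
wrist_force: [-1.8, 1.2, 1.0]
opening: 0.001
```

```bash
python3 look.py b
```

```text
top [206 196]
side [311 208]
4.05 [0.5613725  0.09654445 0.13015244] [-0.50264424  0.2325714  -0.2191099 ] [-0.00067551  0.09269977 -0.02447871]
```

View pics/look_b.png

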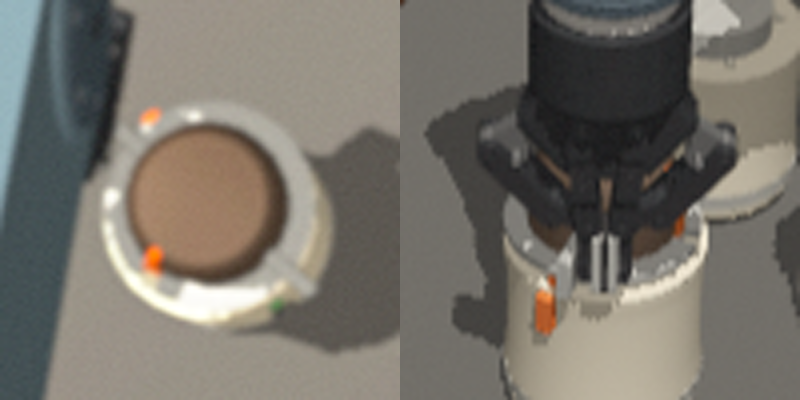

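```bash
python3 - <<'E'
from h import *
from plan import C,quat,rows,pol
c=pickle.load(open("top_b.pkl","rb"))
for uv in((206+317/4,196+290/4),(287,264)):
    w=unp(c,uv,.1415); print(w,np.degrees(np.arctan2(w[1]-C[1],w[0]-C[0])),np.linalg.norm(w[:2]-C))
w=unp(c,(206+154/4,196+258/4),.145);print("stripe",np.degrees(np.arctan2(w[1]-C[1],w[0]-C[0])))
from bench import ctrl
o=ctrl.get_obs(); p=o["eef_pos"];r=quat(o["eef_rot"]);print(np.degrees(np.arctan2(p[1]-C[1],p[0]-C[0])), np.linalg.norm(p[:2]-C), r.as_matrix()[:,1])
a=66.8
rows(p,r,[(pol(a-5*i,.058,.13),a-90-5*i) for i in range(1,6)])
E
```

```text
[ 0.49530544 -0.01593938  0.1415    ] -126.2363554057485 0.07307270339830722
[ 0.50402334 -0.01913181  0.1415    ] -119.02569557827312 0.07105632753341112
stripe 145.81068994740957
66.86935813705874 0.05822507615366748 [ 9.21044343e-01 -3.89457712e-01  9.75824220e-05]
{"slide":[-0.009, 0.102, 0.003],"delta_rot":[0.0, 0.0, 0.029],"hand":0}
{"slide":[-0.005, 0.102, 0.0],"delta_rot":[0.0, 0.0, 0.028],"hand":0}
{"slide":[-0.004, 0.101, 0.0],"delta_rot":[0.0, 0.0, 0.028],"hand":0}
{"slide":[-0.005, 0.101, 0.0],"delta_rot":[0.0, 0.0, 0.028],"hand":0}
{"slide":[-0.004, 0.101, 0.0],"delta_rot":[0.0, 0.0, 0.027],"hand":0}
```

>>> {"api": "drive_tool", "payload": {
  "deltas": [
    {"slide":[-0.007,0.102,0],"delta_rot":[0,0,0.028],"hand":0},
    {"slide":[-0.005,0.102,0],"delta_rot":[0,0,0.028],"hand":0},
    {"slide":[-0.005,0.102,0],"delta_rot":[0,0,0.028],"hand":0},
    {"slide":[-0.005,0.102,0],"delta_rot":[0,0,0.028],"hand":0},
    {"slide":[-0.005,0.102,0],"delta_rot":[0,0,0.028],"hand":0}
  ]
}}

```text
time_s: 4.68
eef_pos: [0.5817, 0.082, 0.1301]
eef_rot: [-0.0, 0.934, 0.357, 0.0]
wrist_force: [-0.0, 1.2, 0.1]
opening: 0.0
```

>>> {"api": "drive_tool", "payload": {
  "deltas": [
    {"slide":[-0.005,0.102,0],"delta_rot":[0,0,0.028],"hand":0},
    {"slide":[-0.005,0.102,0],"delta_rot":[0,0,0.028],"hand":0},
    {"slide":[-0.005,0.102,0],"delta_rot":[0,0,0.028],"hand":0},
    {"slide":[-0.005,0.102,0],"delta_rot":[0,0,0.028],"hand":0},
    {"slide":[-0.005,0.102,0],"delta_rot":[0,0,0.028],"hand":0}
  ]
}}

```text
time_s: 5.3
eef_pos: [0.5944, 0.0598, 0.1302]
eef_rot: [-0.0, 0.989, 0.145, 0.001]
wrist_force: [1.2, 2.3, -0.4]
opening: 0.005
```

```bash
python3 look.py c; python3 - <<'E'
from plan import *
from bench import ctrl
o=ctrl.get_obs(); p=o["eef_pos"];r=quat(o["eef_rot"]);a=np.degrees(np.arctan2(p[1]-C[1],p[0]-C[0]));print(a, np.linalg.norm(p[:2]-C))
rows(p,r,[(pol(a-5*i,.058,.13),a-90-5*i) for i in range(1,6)])
E
```

```text
top [206 196]
side [311 208]
5.4 [0.59419202 0.05919924 0.13012552] [-0.17223149  0.19928595  1.06810317] [ 0.00656073 -0.00483511  0.00902508]
16.218225702269102 0.05800014138313613
{"slide":[-0.005, 0.101, 0.003],"delta_rot":[0.0, 0.0, 0.031],"hand":0}
{"slide":[-0.005, 0.101, 0.0],"delta_rot":[0.0, 0.0, 0.027],"hand":0}
{"slide":[-0.004, 0.101, 0.0],"delta_rot":[0.0, 0.0, 0.028],"hand":0}
{"slide":[-0.005, 0.101, 0.0],"delta_rot":[0.0, 0.0, 0.028],"hand":0}
{"slide":[-0.004, 0.101, 0.0],"delta_rot":[0.0, 0.0, 0.028],"hand":0}
```

View pics/look_c.png

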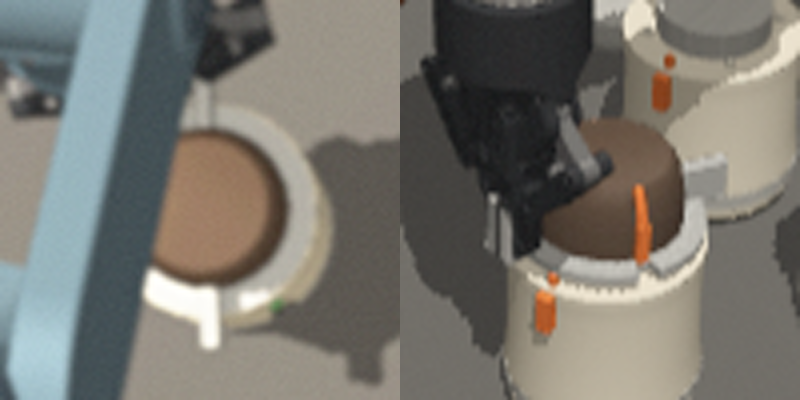

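The lid has turned so that wing_b points straight away from the robot, in top crop at (200,100). The stripe in the side crop is at (643,225) and the pin at (552,280), so roughly 55° remain.

>>> {"api": "drive_tool", "payload": {
  "deltas": [
    {"slide":[-0.005,0.102,0.002],"delta_rot":[0,0,0.029],"hand":0},
    {"slide":[-0.005,0.102,0],"delta_rot":[0,0,0.028],"hand":0},
    {"slide":[-0.005,0.102,0],"delta_rot":[0,0,0.028],"hand":0},
    {"slide":[-0.005,0.102,0],"delta_rot":[0,0,0.028],"hand":0},
    {"slide":[-0.005,0.102,0],"delta_rot":[0,0,0.028],"hand":0}
  ]
}}

```text
time_s: 6.02
eef_pos: [0.596, 0.0344, 0.1302]
eef_rot: [-0.0, 0.997, -0.075, 0.001]
wrist_force: [1.6, 0.8, -0.1]
opening: 0.001
```

>>> {"api": "drive_tool", "payload": {
  "deltas": [
    {"slide":[-0.005,0.102,0],"delta_rot":[0,0,0.028],"hand":0},
    {"slide":[-0.005,0.102,0],"delta_rot":[0,0,0.028],"hand":0},
    {"slide":[-0.005,0.102,0],"delta_rot":[0,0,0.028],"hand":0},
    {"slide":[-0.003,0.06,0],"delta_rot":[0,0,0.017],"hand":0},
    {"slide":[0,0,0],"delta_rot":[0,0,0],"hand":0}
  ]
}}

```text
time_s: 6.65
eef_pos: [0.5898, 0.0168, 0.13]
eef_rot: [0.0, 0.973, -0.231, 0.0]
wrist_force: [0.4, 0.0, 0.9]
opening: 0.005
```

```bash
python3 look.py d; python3 - <<'E'
from plan import *
from bench import ctrl
o=ctrl.get_obs(); p=o["eef_pos"];r=quat(o["eef_rot"]);a=np.degrees(np.arctan2(p[1]-C[1],p[0]-C[0]));print(a, np.linalg.norm(p[:2]-C))
rows(p,r,[(pol(a-1.5*i,.058,.13),a-90-1.5*i) for i in range(1,6)],nd=4)
E
```

```text
top [206 196]
side [311 208]
6.75 [0.58969013 0.01693825 0.12989389] [-0.19920639  0.29493897 -0.37776104] [-0.04024518 -0.07186049  0.01116083]
-26.981403537444283 0.057442532018581606
{"slide":[0.0106, 0.0304, -0.0021],"delta_rot":[0.0001, 0.0001, 0.0098],"hand":0}
{"slide":[-0.0004, 0.0304, 0.0],"delta_rot":[0.0, 0.0, 0.0084],"hand":0}
{"slide":[-0.0004, 0.0303, 0.0],"delta_rot":[0.0, 0.0, 0.0083],"hand":0}
{"slide":[-0.0004, 0.0304, 0.0],"delta_rot":[0.0, 0.0, 0.0083],"hand":0}
{"slide":[-0.0004, 0.0304, 0.0],"delta_rot":[0.0, 0.0, 0.0084],"hand":0}
```

View pics/look_d.png

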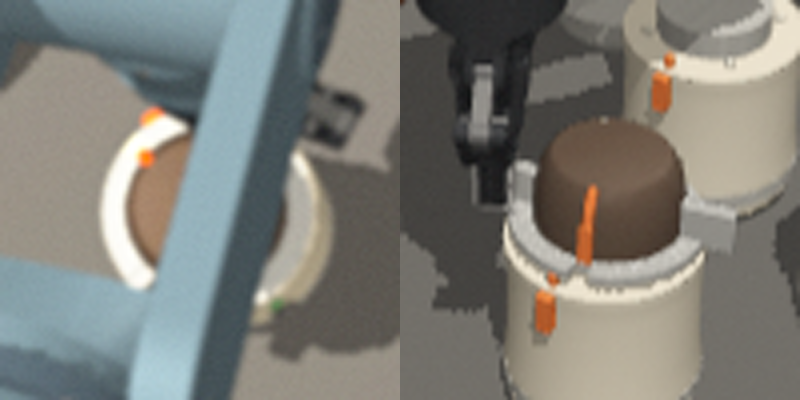

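The stripe in the side crop is at (588,225), still to the right of the pin at (552,280), with about 15° left. I'll go slowly from here.

>>> {"api": "drive_tool", "payload": {
  "deltas": [
    {"slide":[0.01,0.03,0],"delta_rot":[0,0,0.01],"hand":0},
    {"slide":[0,0.03,0],"delta_rot":[0,0,0.0083],"hand":0},
    {"slide":[0,0.03,0],"delta_rot":[0,0,0.0083],"hand":0},
    {"slide":[0,0.03,0],"delta_rot":[0,0,0.0083],"hand":0},
    {"slide":[0,0.03,0],"delta_rot":[0,0,0.0083],"hand":0}
  ]
}}

```text
time_s: 7.38
eef_pos: [0.5866, 0.01, 0.1299]
eef_rot: [-0.0, 0.954, -0.298, 0.0]
wrist_force: [1.2, 2.1, -0.3]
opening: -0.0
```

```bash
python3 look.py e; python3 - <<'E'
from plan import *
from bench import ctrl
o=ctrl.get_obs(); p=o["eef_pos"];a=np.degrees(np.arctan2(p[1]-C[1],p[0]-C[0]));print(a, np.linalg.norm(p[:2]-C))
E
```

```text
top [206 196]
side [311 208]
7.475 [0.58643984 0.0099337  0.12992329] [1.31987884 0.7662796  0.1554873 ] [ 0.07141244 -0.12147406 -0.05182023]
-34.595802992929414 0.05823752014750884
```

View pics/look_e.png

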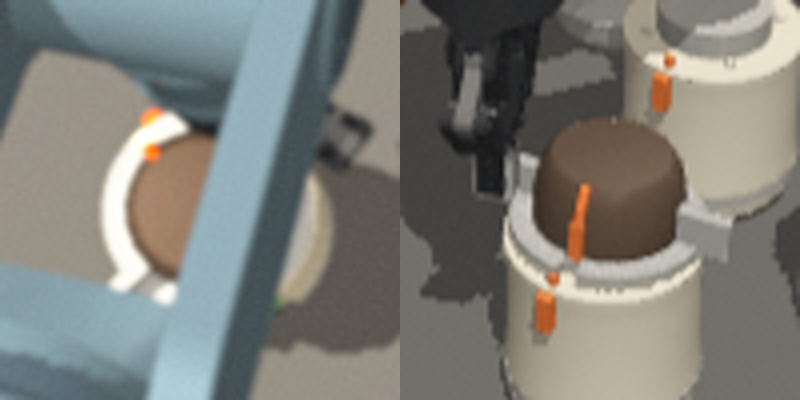

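Notch and pin are closing in. The notch in the side crop is at (568,268) and the pin at (552,280). I'll continue 1.5° per row.

>>> {"api": "drive_tool", "payload": {
  "deltas": [
    {"slide":[0,0.03,0],"delta_rot":[0,0,0.0083],"hand":0},
    {"slide":[0,0.03,0],"delta_rot":[0,0,0.0083],"hand":0},
    {"slide":[0,0.03,0],"delta_rot":[0,0,0.0083],"hand":0},
    {"slide":[0,0.02,0],"delta_rot":[0,0,0.0055],"hand":0},
    {"slide":[0,0.02,0],"delta_rot":[0,0,0.0055],"hand":0}
  ]
}}

```text
time_s: 8.1
eef_pos: [0.5826, 0.0048, 0.13]
eef_rot: [0.0, 0.936, -0.352, 0.0]
wrist_force: [1.4, -0.4, 0.4]
opening: 0.002
```

```bash
python3 look.py f; python3 - <<'E'
from plan import *
from bench import ctrl
o=ctrl.get_obs(); p=o["eef_pos"];a=np.degrees(np.arctan2(p[1]-C[1],p[0]-C[0]));print(a, np.linalg.norm(p[:2]-C))
E
```

```text
top [206 196]
side [311 208]
8.2 [0.58234671 0.00484428 0.12988239] [-1.15390781  0.22783046 -0.39503452] [ 0.03352116 -0.0067174   0.03126883]
-41.03002167785063 0.058123939201396434
```

View pics/look_f.png

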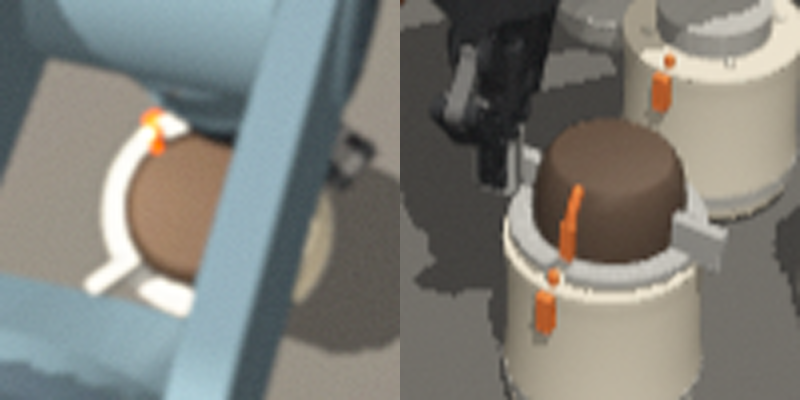

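>>> {"api": "drive_tool", "payload": {
  "deltas": [
    {"slide":[0,0.02,0],"delta_rot":[0,0,0.0055],"hand":0},
    {"slide":[0,0.02,0],"delta_rot":[0,0,0.0055],"hand":0},
    {"slide":[0,0.02,0],"delta_rot":[0,0,0.0055],"hand":0},
    {"slide":[0,0.02,0],"delta_rot":[0,0,0.0055],"hand":0},
    {"slide":[0,0,0],"delta_rot":[0,0,0],"hand":0}
  ]
}}

```text
time_s: 8.82
eef_pos: [0.5799, 0.0019, 0.13]
eef_rot: [0.0, 0.924, -0.383, -0.0]
wrist_force: [0.6, 0.0, 0.1]
opening: -0.002
```

```bash
python3 look.py g; python3 - <<'E'
from plan import *
from bench import ctrl
o=ctrl.get_obs(); p=o["eef_pos"];a=np.degrees(np.arctan2(p[1]-C[1],p[0]-C[0]));print(a, np.linalg.norm(p[:2]-C))
E
```

```text
top [206 196]
side [311 208]
8.925 [0.57983177 0.00198394 0.12991565] [0.73683855 0.41722879 0.06534953] [ 0.02690196 -0.06964221  0.024517  ]
-44.78034171263931 0.05822913533503941
```

View pics/look_g.png

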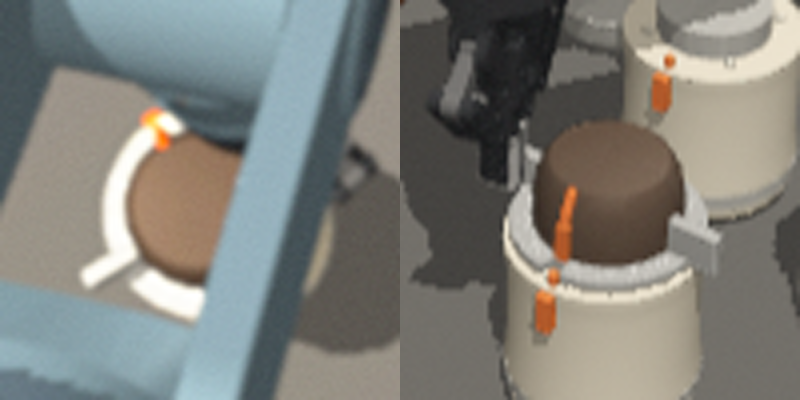

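```bash
cat > cmp.py <<'E'
import sys
from h import *
o=[]
for n in sys.argv[2:]:
    f=pickle.load(open(f"side_{n}.pkl","rb"))["frame"][:,:,::-1][230:300,330:400]
    o.append(cv2.resize(f,(400,400),interpolation=cv2.INTER_NEAREST))
cv2.imwrite(sys.argv[1],np.hstack(o))
E
python3 cmp.py pics/cmp1.png e g
```

```text
(no output)
```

View pics/cmp1.png

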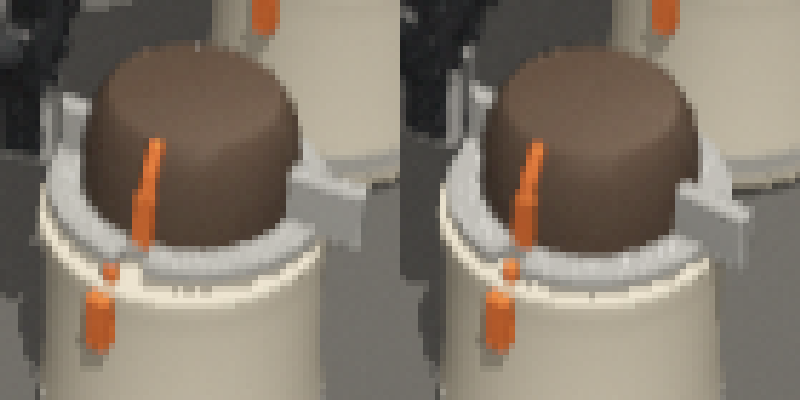

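The flange near the pin now sits lower and the pin's top shows in front of it, so it seems to have dropped. I'll confirm with a small further push, which should meet the pin as a stop.

>>> {"api": "drive_tool", "payload": {
  "deltas": [
    {"slide":[0,0.02,0],"delta_rot":[0,0,0.0055],"hand":0},
    {"slide":[0,0.02,0],"delta_rot":[0,0,0.0055],"hand":0},
    {"slide":[0,0.02,0],"delta_rot":[0,0,0.0055],"hand":0},
    {"slide":[0,0,0],"delta_rot":[0,0,0],"hand":0},
    {"slide":[0,0,0],"delta_rot":[0,0,0],"hand":0}
  ]
}}

```text
time_s: 9.55
eef_pos: [0.5778, -0.0, 0.13]
eef_rot: [-0.0, 0.913, -0.407, 0.0]
wrist_force: [1.9, 2.1, -0.5]
opening: -0.002
```

```bash
python3 look.py h;python3 cmp.py pics/cmp2.png g h
```

```text
top [206 196]
side [311 208]
9.65 [ 5.77859269e-01 -1.58606400e-06  1.29996877e-01] [ 2.29906933  1.67645663 -0.64352261] [ 0.22605608 -0.33892607 -0.00072477]
```

View pics/cmp2.png

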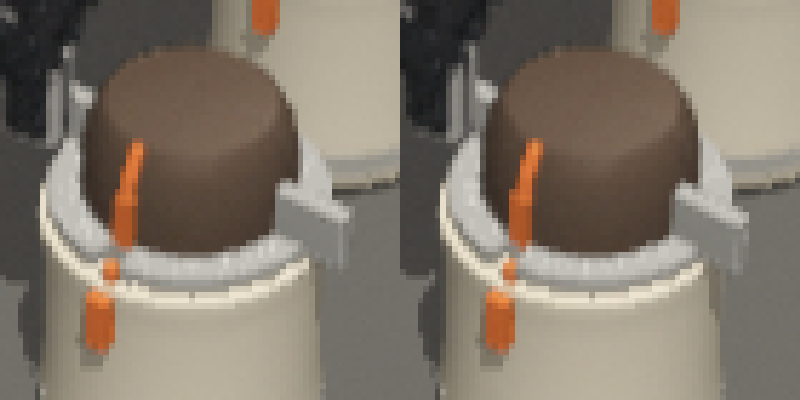

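>>> {"api": "drive_tool", "payload": {
  "deltas": [
    {"slide":[0,0.02,0],"delta_rot":[0,0,0.0055],"hand":0},
    {"slide":[0,0.02,0],"delta_rot":[0,0,0.0055],"hand":0},
    {"slide":[0,0,0],"delta_rot":[0,0,0],"hand":0},
    {"slide":[0,0,0],"delta_rot":[0,0,0],"hand":0},
    {"slide":[0,0,0],"delta_rot":[0,0,0],"hand":0}
  ]
}}

```text
time_s: 10.28
eef_pos: [0.5771, -0.0009, 0.1302]
eef_rot: [-0.001, 0.906, -0.423, 0.001]
wrist_force: [5.2, 4.0, -2.2]
opening: 0.0
```

```bash
python3 look.py i;python3 cmp.py pics/cmp3.png h i
```

```text
top [206 196]
side [311 208]
10.375 [ 0.57711988 -0.00087629  0.13024748] [ 4.8992456   4.00447298 -1.52642677] [ 0.66537745 -0.88366468 -0.04147354]
```

View pics/cmp3.png

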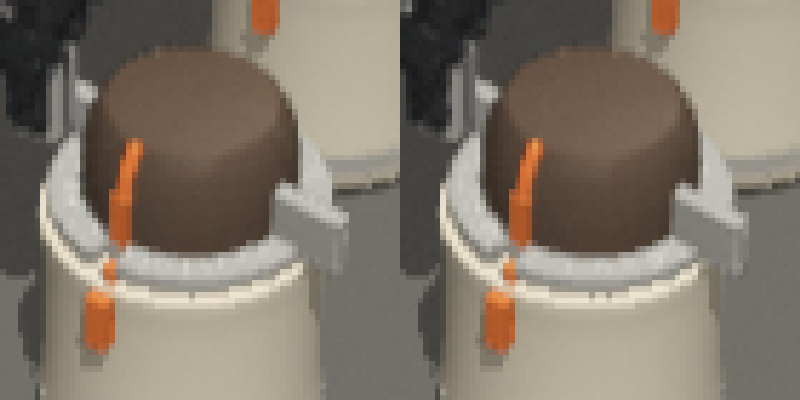

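A further 2° push did not turn the lid, and the wrist force rose to about 6.5 N, so the pin is holding the notch. Next I back off, lift and go over the dome.

>>> {"api": "drive_tool", "payload": {
  "deltas": [
    {"slide":[0.01,-0.08,0],"delta_rot":[0,0,0],"hand":0},
    {"slide":[0.01,-0.15,0],"delta_rot":[0,0,0],"hand":0},
    {"slide":[0,-0.1,-0.2],"delta_rot":[0,0,0],"hand":0},
    {"slide":[0,0,-0.7],"delta_rot":[0,0,0],"hand":0},
    {"slide":[0,0,-0.4],"delta_rot":[0,0,0],"hand":0}
  ]
}}

```text
time_s: 11.0
eef_pos: [0.5905, 0.0084, 0.1974]
eef_rot: [-0.0, 0.906, -0.423, 0.001]
wrist_force: [0.6, -0.2, 0.8]
opening: -0.0
```

```bash
python3 look.py j;python3 cmp.py pics/cmp4.png i j; python3 - <<'E'
from plan import *
from bench import ctrl
o=ctrl.get_obs(); p=o["eef_pos"];r=quat(o["eef_rot"]); y=r.as_matrix()[:,1]; Y=np.degrees(np.arctan2(y[1],y[0])); print(p,Y)
T=np.array([.5385,.043,.19])
rows(p,r,[(p+(T-p)*i/3,Y) for i in (1,2,3)])
E
```

```text
top [206 196]
side [311 208]
11.1 [0.59153581 0.00825194 0.19847801] [ 0.18856577  0.24825205 -0.17797359] [-0.00269606 -0.06040606 -0.01383196]
[0.59153581 0.00825194 0.19847801] -139.9904040531594
{"slide":[-0.405, 0.122, 0.054],"delta_rot":[-0.001, -0.001, 0.0],"hand":0}
{"slide":[-0.405, 0.122, 0.056],"delta_rot":[0.0, 0.0, 0.0],"hand":0}
{"slide":[-0.405, 0.122, 0.056],"delta_rot":[0.0, 0.0, 0.0],"hand":0}
```

View pics/cmp4.png

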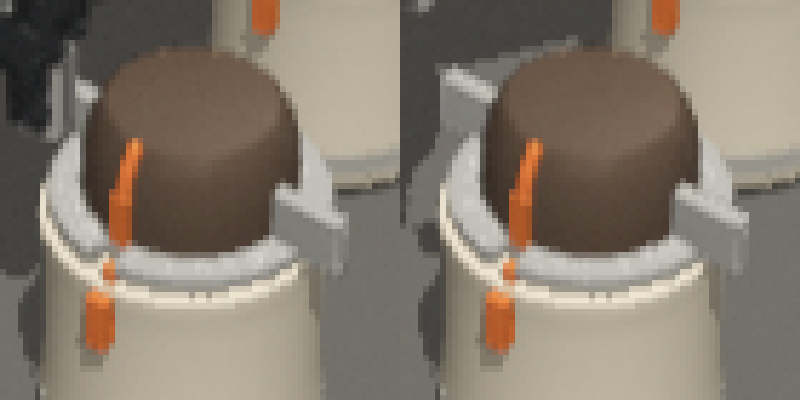

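View pics/look_j.png

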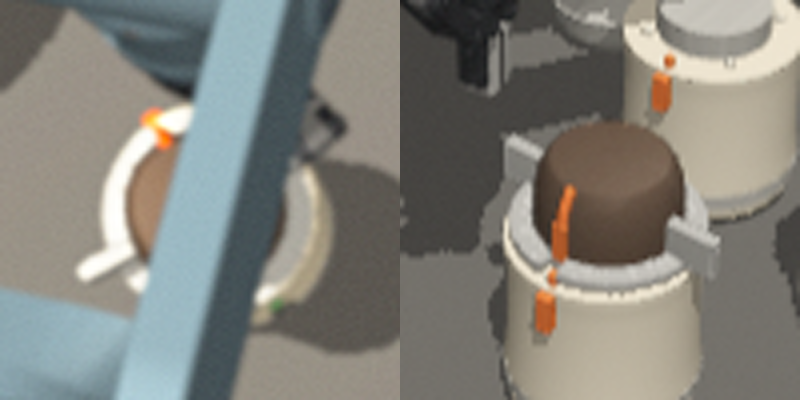

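```bash
python3 - <<'E'
from h import *
s=pickle.load(open("side_j.pkl","rb"))
m=(.5385,.043);t=np.radians(36)
a=np.hstack([overlay(s,m,t,t,z=.115),overlay(s,m,t,np.radians(33),z=.1165)])
cv2.imwrite("pics/ov3.png",cv2.resize(a,(800,400),interpolation=cv2.INTER_AREA))
E
```

```text
(no output)
```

View pics/ov3.png

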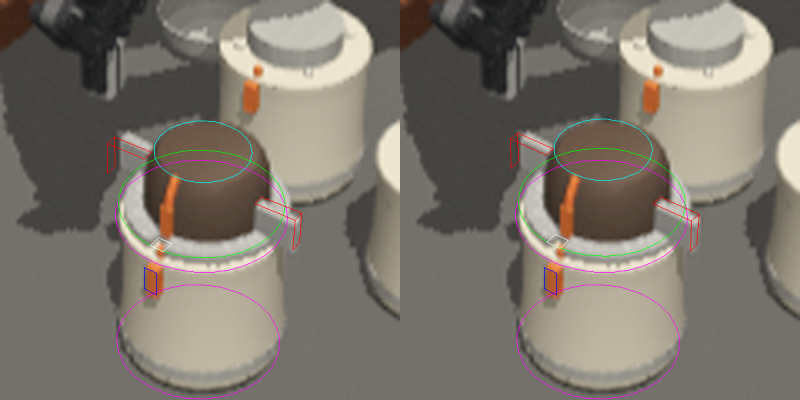

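>>> {"api": "drive_tool", "payload": {
  "deltas": [
    {"slide":[-0.405,0.122,0.055],"delta_rot":[0,0,0],"hand":0},
    {"slide":[-0.405,0.122,0.055],"delta_rot":[0,0,0],"hand":0},
    {"slide":[-0.405,0.122,0.055],"delta_rot":[0,0,0],"hand":0},
    {"slide":[0,0,0],"delta_rot":[0,0,0],"hand":0},
    {"slide":[0,0,0.2],"delta_rot":[0,0,0],"hand":0}
  ]
}}

```text
time_s: 11.72
eef_pos: [0.5376, 0.0428, 0.1771]
eef_rot: [-0.0, 0.906, -0.423, 0.001]
wrist_force: [0.4, -0.6, 0.0]
opening: 0.001
```

>>> {"api": "drive_tool", "payload": {
  "deltas": [
    {"slide":[0,0,0.1],"delta_rot":[0,0,0],"hand":0},
    {"slide":[0,0,0.1],"delta_rot":[0,0,0],"hand":0},
    {"slide":[0,0,0.06],"delta_rot":[0,0,0],"hand":0},
    {"slide":[0,0,0.06],"delta_rot":[0,0,0],"hand":0},
    {"slide":[0,0,0.04],"delta_rot":[0,0,0],"hand":0}
  ]
}}

```text
time_s: 12.35
eef_pos: [0.5367, 0.0432, 0.159]
eef_rot: [-0.0, 0.906, -0.423, 0.0]
wrist_force: [-0.9, 0.1, 3.4]
opening: -0.0
```

>>> {"api": "drive_tool", "payload": {
  "deltas": [
    {"slide":[0,0,0.04],"delta_rot":[0,0,0],"hand":0},
    {"slide":[0,0,0.04],"delta_rot":[0,0,0],"hand":0},
    {"slide":[0,0,0.02],"delta_rot":[0,0,0],"hand":0},
    {"slide":[0,0,0],"delta_rot":[0,0,0],"hand":0},
    {"slide":[0,0,0],"delta_rot":[0,0,0],"hand":0}
  ]
}}

```text
time_s: 12.98
eef_pos: [0.5368, 0.0432, 0.156]
eef_rot: [-0.0, 0.906, -0.422, 0.001]
wrist_force: [-7.0, 0.7, 17.0]
opening: 0.001
```

```bash
python3 look.py k;python3 cmp.py pics/cmp5.png j k
```

```text
top [206 196]
side [311 208]
13.075 [0.53680511 0.04321552 0.15599499] [-8.3851581   0.36392366 17.25983224] [ 0.055844    1.33139134 -0.04680015]
```

View pics/cmp5.png

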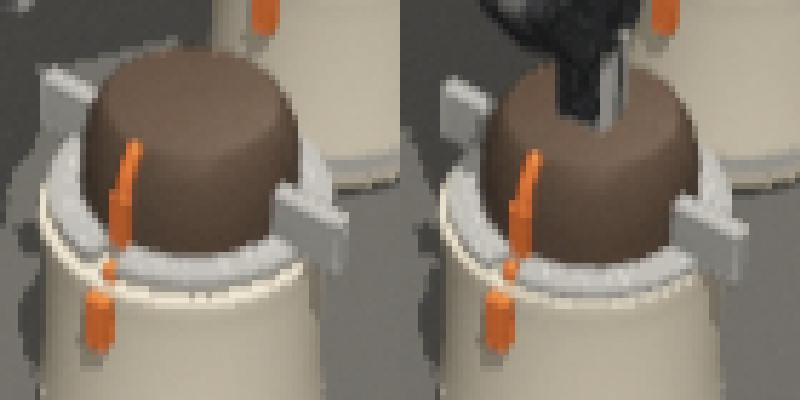

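The lid is down and the pin stands up inside the notch. The fingertip is at the centre of the dome, at z = 0.156, which is the home height. I'll ease the sideways load a little and hold.

>>> {"api": "drive_tool", "payload": {
  "deltas": [
    {"slide":[0.02,0.02,0],"delta_rot":[0,0,0],"hand":0},
    {"slide":[0.02,0.02,0],"delta_rot":[0,0,0],"hand":0},
    {"slide":[0,0,0.02],"delta_rot":[0,0,0],"hand":0},
    {"slide":[0,0,0],"delta_rot":[0,0,0],"hand":0},
    {"slide":[0,0,0],"delta_rot":[0,0,0],"hand":0}
  ]
}}

```text
time_s: 13.7
eef_pos: [0.5369, 0.0427, 0.156]
eef_rot: [-0.002, 0.906, -0.422, 0.0]
wrist_force: [-8.8, 9.2, 24.0]
opening: -0.002
```

>>> {"api": "drive_tool", "payload": {
  "deltas": [
    {"slide":[0,0,0],"delta_rot":[0,0,0],"hand":0},
    {"slide":[0,0,0],"delta_rot":[0,0,0],"hand":0},
    {"slide":[0,0,0],"delta_rot":[0,0,0],"hand":0},
    {"slide":[0,0,0],"delta_rot":[0,0,0],"hand":0},
    {"slide":[0,0,0],"delta_rot":[0,0,0],"hand":0}
  ]
}}

```text
time_s: 14.32
eef_pos: [0.5369, 0.0427, 0.156]
eef_rot: [-0.002, 0.906, -0.422, 0.0]
wrist_force: [-8.3, 9.6, 22.6]
opening: 0.002
```

```bash
python3 look.py l;python3 cmp.py pics/cmp6.png k l
```

```text
top [206 196]
side [311 208]
14.425 [0.5368704  0.04272291 0.15595107] [-8.35423062 10.01605652 23.03376791] [1.61526024 1.51087047 0.02298849]
```

View pics/cmp6.png

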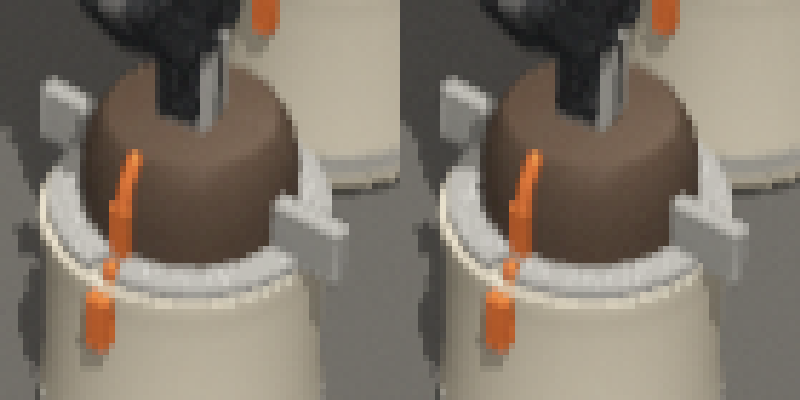

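The sideways load grew because I had the sign of the tool x axis wrong. I'll correct that.

>>> {"api": "drive_tool", "payload": {
  "deltas": [
    {"slide":[-0.03,0,0],"delta_rot":[0,0,0],"hand":0},
    {"slide":[-0.03,0,0],"delta_rot":[0,0,0],"hand":0},
    {"slide":[-0.02,0.01,0],"delta_rot":[0,0,0],"hand":0},
    {"slide":[0,0,0],"delta_rot":[0,0,0],"hand":0},
    {"slide":[0,0,0],"delta_rot":[0,0,0],"hand":0}
  ]
}}

```text
time_s: 15.05
eef_pos: [0.5367, 0.0428, 0.156]
eef_rot: [-0.001, 0.906, -0.423, 0.004]
wrist_force: [1.6, 0.0, 13.8]
opening: -0.001
```

>>> {"api": "drive_tool", "payload": {
  "deltas": [
    {"slide":[0,0,0],"delta_rot":[0,0,0],"hand":0},
    {"slide":[0,0,0],"delta_rot":[0,0,0],"hand":0},
    {"slide":[0,0,0],"delta_rot":[0,0,0],"hand":0},
    {"slide":[0,0,0],"delta_rot":[0,0,0],"hand":0},
    {"slide":[0,0,0],"delta_rot":[0,0,0],"hand":0}
  ]
}}

```text
time_s: 15.68
eef_pos: [0.5367, 0.0428, 0.156]
eef_rot: [-0.001, 0.906, -0.423, 0.004]
wrist_force: [3.8, 1.1, 14.0]
opening: 0.004
```

```bash
python3 look.py m;python3 cmp.py pics/cmp7.png k m; python3 - <<'E'
import pickle,cv2
cv2.imwrite("pics/top_m.png",pickle.load(open("top_m.pkl","rb"))["frame"][:,:,::-1])
E
```

```text
top [206 196]
side [311 208]
15.775 [0.53670646 0.04285339 0.15601113] [ 3.10522608  1.21952514 12.93364058] [ 0.05174567 -0.37940514 -0.03400211]
```

View pics/cmp7.png

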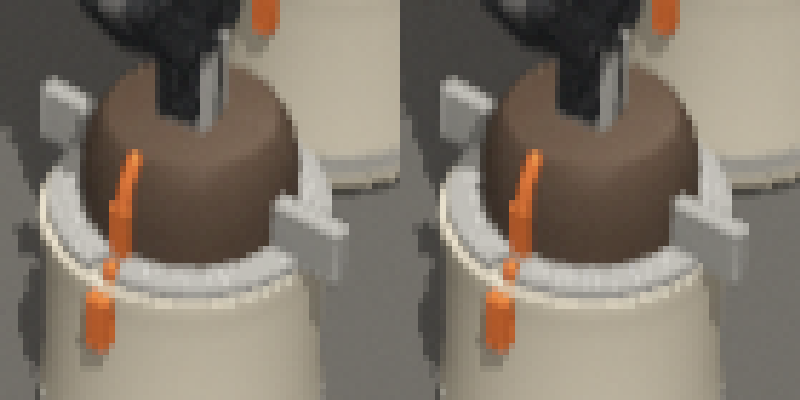

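View pics/top_m.png

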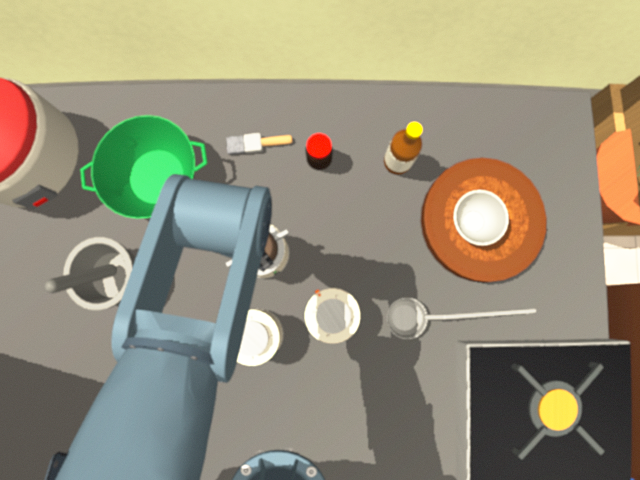

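>>> {"api": "drive_tool", "payload": {
  "deltas": [
    {"slide":[0,0,0.03],"delta_rot":[0,0,0],"hand":0},
    {"slide":[0,0,0.01],"delta_rot":[0,0,0],"hand":0},
    {"slide":[0,0,0],"delta_rot":[0,0,0],"hand":0},
    {"slide":[0,0,0],"delta_rot":[0,0,0],"hand":0},
    {"slide":[0,0,0],"delta_rot":[0,0,0],"hand":0}
  ]
}}

```text
time_s: 16.4
eef_pos: [0.5368, 0.0429, 0.1559]
eef_rot: [-0.001, 0.906, -0.422, 0.004]
wrist_force: [-4.2, 1.9, 27.1]
opening: 0.001
```

>>> {"api": "drive_tool", "payload": {
  "deltas": [
    {"slide":[0,0,0],"delta_rot":[0,0,0],"hand":0},
    {"slide":[0,0,0],"delta_rot":[0,0,0],"hand":0},
    {"slide":[0,0,0],"delta_rot":[0,0,0],"hand":0},
    {"slide":[0,0,0],"delta_rot":[0,0,0],"hand":0},
    {"slide":[0,0,0],"delta_rot":[0,0,0],"hand":0}
  ]
}}

```text
time_s: 17.02
eef_pos: [0.5368, 0.0429, 0.1559]
eef_rot: [-0.001, 0.906, -0.423, 0.004]
wrist_force: [-4.4, 0.2, 27.2]
opening: 0.002
```

```bash
python3 -c "
from bench import ctrl
o=ctrl.get_obs();print(o['eef_pos'],o['wrist_force'])
if o['wrist_force'][2]>12 and o['eef_pos'][2]<.1565: print(ctrl.hand_in())"
```

```text
[0.53679055 0.04287549 0.15593902] [-4.40415364  0.24133222 27.15107731]
the job is handed in; nothing more can be done
None
```

The lid's notch is over the pin and the lid is pressed home. I handed the job in at about 17 s with the fingers still pressing. The hand-in gave no verdict, so this rests on my own checks.

- **Turning the lid:** I pushed wing_b about 117° clockwise with the closed fingertip, until the notch reached the pin. A further small push no longer turned the lid, and the wrist force rose to about 6.5 N. The side picture also showed the flange sitting lower.
- **Pressing down:** I pressed on the centre of the dome. At hand-in the fingertip was at z = 0.156, which is the fully-home height, with about 27 N downward and about 4 N sideways. The last side picture, taken at about 13 N just before I pressed harder, showed the pin standing in the notch with the lid level.
- **Bystanders:** They looked unmoved in the last top picture.
- **What went wrong or disagreed:** While easing the sideways load I got a tool-axis sign wrong. That briefly raised the side force to about 13 N before I corrected it, and the lid did not move. My model drawn over the pictures stayed about 2 mm off in the side view, about what the camera calibration allows.

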